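# Set the pottery sizing gauge to its pin stop

## Task

Set the sizing gauge on the bench to its marked stop, the one with the upright pin: press down the pad in the middle of the carriage to free its brake and, keeping it pressed, push the carriage along the rail until it rests against that stop. Then let the pad spring back up so that the brake holds the carriage there. Do not force the carriage while the brake is on, and leave the beakers and the brush where they are.

Things in the scene. Friction and masses are not known exactly. Their poses are not given: they have to be found in the camera images.
- rail: The gauge's straight aluminium channel, 460 mm long, 50 mm wide, on a plywood board 110 mm wide and 6 mm thick, fixed to the bench, at a new place and angle each time. Origin: on the bench surface under the channel's middle. Its y axis runs along the channel (direction of travel), x across, z up. The channel's top is 30 mm above the bench.
- carriage: The carriage, axes as the rail's, origin under its centre at bench level: an aluminium saddle on the channel, 80 mm long (along the rail), 54 mm wide. At each end an upright cheek 11 mm thick rises to 62 mm above the bench; the 58 mm gap between them is open above and to both sides and holds the brake pad. Side strips reach 38 mm, a thin feeler on its +x side (75 mm out) 39 mm above the bench.
- pad_top (a point): Centre of the top of the brake pad, a flat ribbed rubber plate 54 mm long (along the rail), 42 mm wide, in the middle of the carriage; top 50 mm above the bench when up, 42 mm fully down. A spring holds it up: it yields at about 5 N and is fully down at about 7.5 N. A fingertip pressing it can drag the carriage or push on a cheek.
- pad (a joint): How far the brake pad is pressed down, m: about 0 when up (brake on), 0.008 when fully down. The brake is free from 2 mm down on, and grips again when the pad springs up. Free, the carriage slides at about 1.5 N; braked, it takes more than 25 N to shift.
- pin_stop_mid (a point): Centre of the marked stop, 31 mm above the bench: a rigid dark steel block astride the rail, at either end; 24 mm long (along the rail), 59 mm wide, top 56 mm above the bench, and on it an upright round steel pin, 18 mm thick, 24 mm tall (to 80 mm above the bench). The carriage touches it when the two centres are 52 mm apart.
- plain_stop_mid (a point): Centre of the other stop, the same block without a pin, towards the other end of the rail (not the one wanted).
- beaker_a: White ceramic beaker, 74 mm wide, 85 mm tall, standing loose on the rail's +x side; leave alone. Origin: centre of its underside.
- beaker_b: A second such beaker; leave alone.
- brush: Brush lying loose on the rail's -x side; leave alone. Origin: its underside.

How it is judged:
By the outcome, as a careful person would: the job done as asked, in the order asked, and still so for the second after the job is handed in, with the robot touching nothing.
It also fails if it takes over 35 s, if anything falls off the work surface, if the arm or the gripper's body presses on something with over 40 N, if the wrist force passes 120 N, or if a joint passes its speed limit or range.

## Robot

A 7-joint arm with a two-finger parallel gripper is mounted at the origin on the work surface. World frame = base frame: x ahead of the robot, y to its left, z up, the work surface at z = 0. Lengths are in m, angles in degrees, forces in N, time in s.
With the tool pointing down it reaches from about 0.35 to 0.775 m from the base axis. Payload 3.1 kg.
Tool frame: the origin (TCP) lies on the mounting face of the last link; the fingertips stand 173 mm ahead of it and the grasp point (between the pads) lies ahead of it (grasp_offset is the x of the grasp point in the tool frame, in m); x points along the fingers, y is the direction in which the jaws open and shut, and the axes are right-handed (so a half turn about x gives the same grasp; the last joint's range is limited). The gripper opens to 85 mm and grips with 20 to 120 N. Pads are 22 mm wide; open, the fingers measure 114 mm over their backs; the gripper's body (76 mm by 85 mm) begins 54 mm behind the grasp point. The pads swing forward as they close: fully open they stand 13 mm farther back than shut.
Start: joints at [-68.107, 17.813, 0.802, 86.603, -0.252, 75.585, -1.558], TCP at [0.226, 0.501, 0.405] pointing down, gripper open.
Joint ranges: [-154.91, 154.91], [-16.99, 109.72], [-72.82, 74.43], [7.12, 147.25], [-82.49, 262.49], [11.32, 116.49], [-174.64, 174.64]. Speed limits (degrees/s): [159.86, 159.86, 180, 180, 180, 180, 180].

## Interface

Orientations are given as a 3x3 rotation matrix whose columns are the frame's x, y, z axes.
In Python, from rig import state, get_image, camera_model, finish_job, grasp_offset gives the robot as it stands.
- The arm moves only by the shell command python3 -m inch 'ROWS' [FORCE]. ROWS is JSON, a list of rows, each a list of 7 numbers: the opening, from 0 (shut) to 1 (fully open), then the shift along the tool's x, y, z in cm, then the turn, a rotation vector about the tool's x, y, z in degrees. A call has 1 to 5 rows; each row is the pose to reach, as a shift and turn from the pose commanded when the call began, along the tool's axes at that moment; what a row does not reach only later rows make up. A row lasts 1/8 s, in which the tool goes at most 62.5 mm and 10.7 degrees, less where a joint would pass 70% of its speed; a pose out of reach is approached as far as the arm can. A call with a gripper value outside its range is refused whole. The fingers move at their own pace and stop on an object; FORCE is the grip in N (left out, the last holds). Time passes only in rows, so rows that repeat a pose let the fingers close. It gives the time, the measured TCP pose, the force and the opening at its end, in the units of the state.
- state(): the state, without advancing time (a new reading comes with each control period).
- get_image(name): name is "scene" or "top"; returns the picture (480x640x3 uint8, red, green, blue); there is no depth.
- camera_model(name): a dict with "mtx" (3x3 intrinsics, pixels), "rvec" (rotation vector, rad) and "tvec" (3), from world to camera coordinates, as OpenCV has them. Camera axes: x right, y down, z forward; pixel columns grow to the right and rows downward; lengths in m; the calibration is good to about 2 mm. A picture is of the moment at which its call begins. camera_model takes no time and is no camera call.
- finish_job(): hands the job in, once; it reports no verdict.
The state is a dict: "time_s": time; "joints": joint angles; "qvel": joint speeds; "tau": joint torques, N m; "eef_pos": TCP position; "tool_rot": TCP orientation; "wrist_force": force on the tool from outside, world axes, zero at the start; "wrist_torque": the same for the moment, N m; "gripper_width": finger opening in m.
Only numpy, scipy, OpenCV 4.12 (cv2) and the standard library are available. Lean on these libraries where they do the work, as an engineer would, in place of code of your own. Each camera call takes 0.05 s, during which the arm holds its last target. There are 200 camera calls.

## Working session

There is one attempt and no reset: what is moved stays moved. The work goes in short steps, Python scripts to look and compute and a shell command to move; the robot and the scene stay as the last step left them, time stands still between calls to the robot, and variables do not carry over. Pictures are saved under pics/ and viewed, about 8 in all and at most 12, crops included, and the job is handed in when it is done.

```bash
ls; mkdir -p pics
python3 - <<'E'
from rig import *
import cv2
for n in("scene","top"):
    cv2.imwrite(f"pics/{n}0.png",get_image(n)[:,:,::-1]); print(n,camera_model(n))
print(state(),grasp_offset)
E
```

```text
pics
scene {'mtx': array([[470.31161501,   0.        , 320.28102529],
       [  0.        , 470.31161501, 244.17476088],
       [  0.        ,   0.        ,   1.        ]]), 'rvec': array([ 1.98963212,  1.32188846, -0.59285867]), 'tvec': array([-0.24736244, -0.30613698,  1.19993226])}
top {'mtx': array([[595.19714119,   0.        , 326.52348588],
       [  0.        , 595.19714119, 239.16508093],
       [  0.        ,   0.        ,   1.        ]]), 'rvec': array([ 2.14875029, -2.19208319,  0.07461922]), 'tvec': array([0.03740884, 0.60210948, 0.96876979])}
{'time_s': 0.1, 'joints': array([-68.10775586,  17.85715264,   0.80190283,  86.6823583 ,
        -0.25463564,  75.58311079,  -1.55826476]), 'qvel': array([-0.08450321, -0.11861904, -0.0706114 , -0.25843849,  0.05271423,
        0.04206741, -0.09204073]), 'tau': array([ 7.49608007e-04, -3.80852902e+01,  1.46629410e-01, -2.31238747e+01,
        1.22589804e-02,  8.07942910e-03,  1.25946016e-05]), 'eef_pos': array([0.22602382, 0.50110735, 0.40371976]), 'tool_rot': array([[-8.24113207e-04,  4.11158760e-01,  9.11563379e-01],
       [-1.94153841e-03,  9.11561313e-01, -4.11159583e-01],
       [-9.99997776e-01, -2.10867736e-03,  4.70508077e-05]]), 'wrist_force': array([-1.48847945, -0.5756148 , -0.02548351]), 'wrist_torque': array([-0.06909045,  0.0226062 , -0.01817208]), 'gripper_width': 0.08522259996623992} 0.1547
```

View pics/top0.png

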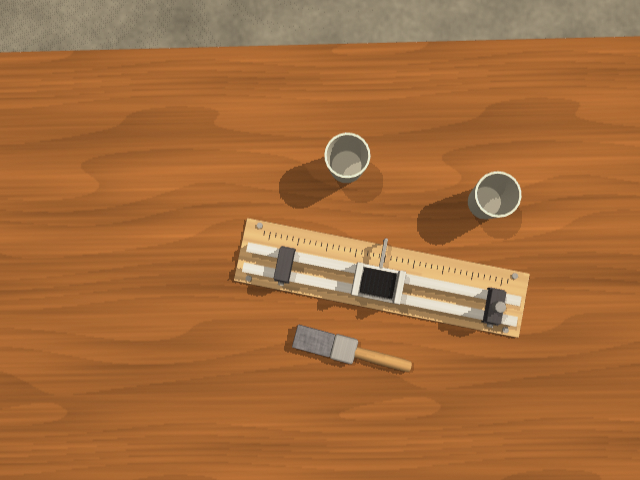

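View pics/scene0.png

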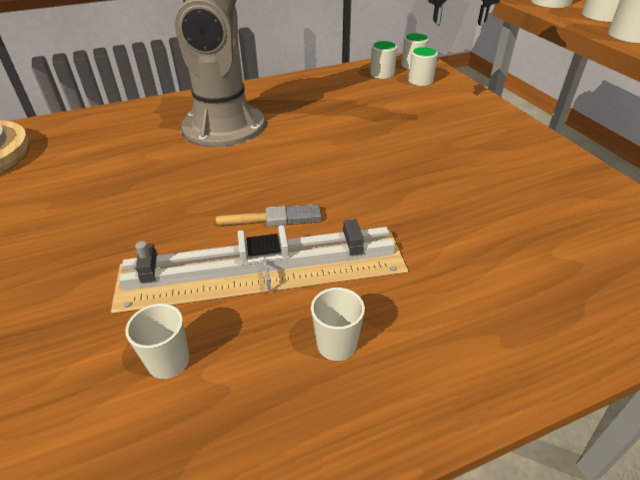

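Top view: pinned stop on the right at about (497,306), plain stop (285,264), pad (379,283), feeler towards (384,245), beakers (347,157) and (497,194), brush (340,347). I'll enlarge the picture to get precise pixels.

```bash
python3 - <<'E'
import cv2
im=cv2.imread("pics/top0.png")[215:345,340:535]
cv2.imwrite("pics/crop1.png",cv2.resize(im,None,fx=4,fy=4,interpolation=cv2.INTER_CUBIC))
E
cat > h.py <<'E'
import numpy as np,cv2
from rig import *
def px2w(name,uv,z):
    m=camera_model(name);R=cv2.Rodrigues(m["rvec"])[0];t=m["tvec"]
    d=R.T@np.linalg.inv(m["mtx"])@np.array([*uv,1.]);c=-R.T@t
    return c+d*(z-c[2])/d[2]
def w2px(name,p):
    m=camera_model(name);return cv2.projectPoints(np.array([p],float),m["rvec"],m["tvec"],m["mtx"],None)[0].ravel()
E
```

```text
(no output)
```

View pics/crop1.png

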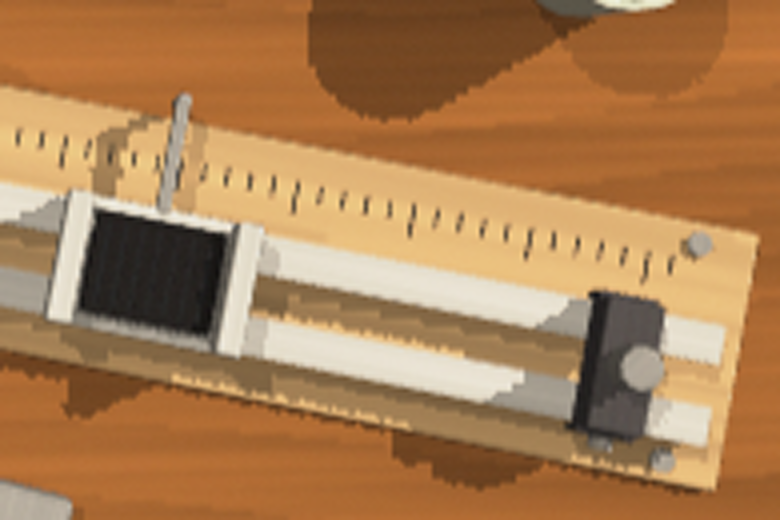

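Run:
```python
from h import *
f=lambda u,v,z:px2w("top",(340+u/4-.375,215+v/4-.375),z)
B=[px2w("top",p,.006) for p in((247,219),(234,281))]+[f(758,235,.006),f(716,490,.006)]
for b in B: print("board",b)
C=[f(*p,.062) for p in((70,190),(47,318),(265,227),(240,355))]; c=np.mean(C,0);print("carr",c)
P=f(153,272,.05);print("pad",P)
S=np.mean([f(*p,.056) for p in((607,293),(665,303),(643,440),(585,430))],0);pin=f(643,367,.08);print("stop",S,pin)
d=(B[2]+B[3]-B[0]-B[1])[:2];d/=np.linalg.norm(d);print("dir",d,"railmid",np.mean(B,0))
e=(C[2]+C[3]-C[0]-C[1])[:2];print("dir2",e/np.linalg.norm(e))
d2=(S-c)[:2];print("dir3",d2/np.linalg.norm(d2),"dist stop-carr",d2@d,"pin",(pin-c)[:2]@d)
for p in [(347,157),(497,194)]: print("beaker",px2w("top",p,.085))
s=state();print(s["tool_rot"].T@np.array([*d,0]), s["tool_rot"].T@(np.array([*c[:2],.0])-s["eef_pos"])*100)
```

```text
board [0.64189289 0.16122734 0.006     ]
board [0.53636445 0.18420023 0.006     ]
board [ 0.53946448 -0.31484627  0.006     ]
board [ 0.43344256 -0.29230224  0.006     ]
carr [ 0.52813916 -0.05681117  0.062     ]
pad [ 0.52841455 -0.05669185  0.05      ]
stop [ 0.48713596 -0.24345732  0.056     ] [ 0.48753325 -0.24407095  0.08      ]
dir [-0.21073267 -0.97754373] railmid [ 0.5377911  -0.06543024  0.006     ]
dir2 [-0.20642862 -0.97846166]
dir3 [-0.21456749 -0.97670916] dist stop-carr 0.19109548759279918 pin 0.19161160880916384
beaker [ 0.72800527 -0.01056487  0.085     ]
beaker [ 0.66346558 -0.2451237   0.085     ]
[ 0.00207161 -0.97773563  0.20983029] [ 40.45531022 -38.35082543  50.47718289]
```

```bash
python3 -m inch '[[0,0,-7.7,10.1,-2.4,0,0],[0,0,-15.4,20.2,-4.8,0,0],[0,0,-23.1,30.3,-7.2,0,0],[0,0,-30.8,40.4,-9.6,0,0],[0,0,-38.35,50.5,-12.1,0,0]]' 30; python3 -m inch '[[0,0,0,0,0,0,0]]'
python3 - <<'E'
from h import *
s=state();T=s["tool_rot"];print(s["time_s"],s["joints"],s["eef_pos"],T,s["wrist_force"],s["gripper_width"])
print(T.T@(np.array([.5283,-.0568,0])-s["eef_pos"])*100,T.T@np.array([-.2107,-.9775,0]))
E
```

```text
time_s: 0.72
eef_pos: [0.3754, 0.2245, 0.4045]
tool_rot: [[-0.0, 0.209, 0.978], [0.0, 0.978, -0.209], [-1.0, 0.0, -0.0]]
wrist_force: [1.1, -0.0, 0.4]
gripper_width: 0.0001
time_s: 0.85
eef_pos: [0.3774, 0.221, 0.4046]
tool_rot: [[0.001, 0.223, 0.975], [-0.002, 0.975, -0.223], [-1.0, -0.002, 0.001]]
wrist_force: [-1.1, 1.2, -0.6]
gripper_width: 0.0001
0.85 [-44.07317703   4.40563517  12.24644597 103.16203153  -0.83373459
  72.55892305  45.52464357] [0.37744419 0.22102476 0.40463598] [[ 9.03221532e-04  2.22635308e-01  9.74901382e-01]
 [-2.27918756e-03  9.74899705e-01 -2.22632813e-01]
 [-9.99996995e-01 -2.02089635e-03  1.38797803e-03]] [-1.1483283   1.21012655 -0.61773697] 0.00012576504831471582
[ 40.54042355 -23.64477217  20.83608214] [ 0.0020376  -0.99987372  0.01221185]
```

```bash
python3 -m inch '[[0,0,-23.6,20.8,-0.7,0,0],[0,0,-23.6,20.8,-0.7,0,0],[0,0,-23.6,20.8,-0.7,0,0],[0,0,-23.6,20.8,-0.7,0,0],[0,0,-23.6,20.8,-0.7,0,0]]'; python3 -m inch '[[0,0,0,0,0,0,0],[0,0,0,0,0,0,0]]'
python3 - <<'E'
from h import *
s=state();T=s["tool_rot"];print(s["time_s"],s["joints"],s["eef_pos"],T,s["wrist_force"],s["gripper_width"])
print(T.T@(np.array([.5283,-.0568,0])-s["eef_pos"])*100,T.T@np.array([-.2107,-.9775,0]))
E
```

```text
time_s: 1.48
eef_pos: [0.5284, -0.0462, 0.4043]
tool_rot: [[-0.0, 0.197, 0.98], [0.001, 0.98, -0.197], [-1.0, 0.001, -0.0]]
wrist_force: [1.3, 0.4, 0.1]
gripper_width: 0.0001
time_s: 1.72
eef_pos: [0.5275, -0.0447, 0.4039]
tool_rot: [[-0.002, 0.198, 0.98], [0.001, 0.98, -0.198], [-1.0, 0.001, -0.002]]
wrist_force: [-0.5, 0.7, -0.5]
gripper_width: -0.0001
1.725 [-18.53668344  16.31899486  27.60385407  90.65733882  -7.81411593
  75.04299783  88.74627942] [ 0.52750796 -0.04467401  0.40391806] [[-0.00174376  0.19779481  0.9802419 ]
 [ 0.00142797  0.98024288 -0.19779246]
 [-0.99999746  0.00105485 -0.00199175]] [-0.45343459  0.70279603 -0.53802366] -7.078776047774242e-05
[40.38983407 -1.21558308  0.39793256] [-0.00102843 -0.99986278 -0.01319483]
```

```bash
python3 -m inch '[[0,2,-1.2,0.4,0.8,0,0],[0,7,-1.2,0.4,0.8,0,0],[0,12.5,-1.2,0.4,0.8,0,0],[0,15.5,-1.2,0.4,0.8,0,0],[0,15.5,-1.2,0.4,0.8,0,0]]'; python3 -m inch '[[0,0,0,0,0,0,0]]'
python3 - <<'E'
from h import *
s=state();T=s["tool_rot"];print(s["eef_pos"],s["wrist_force"])
print(T.T@(np.array([.5283,-.0568,0])-s["eef_pos"])*100,T.T@np.array([-.2107,-.9775,0]))
im=get_image("scene")[:,:,::-1][190:320,100:420]
cv2.imwrite("pics/s1.png",cv2.resize(im,None,fx=2.5,fy=2.5,interpolation=cv2.INTER_CUBIC))
E
```

```text
time_s: 2.35
eef_pos: [0.5274, -0.0555, 0.2472]
tool_rot: [[-0.007, 0.209, 0.978], [0.002, 0.978, -0.209], [-1.0, 0.001, -0.007]]
wrist_force: [-0.0, 0.4, -0.0]
gripper_width: -0.0001
time_s: 2.48
eef_pos: [0.5297, -0.0573, 0.2511]
tool_rot: [[0.003, 0.21, 0.978], [0.001, 0.978, -0.21], [-1.0, 0.001, 0.002]]
wrist_force: [1.1, 0.3, -0.3]
gripper_width: -0.0005
[ 0.52974753 -0.05731084  0.25111421] [ 1.07608324  0.32574429 -0.28399974]
[ 2.51110096e+01 -1.15319128e-02 -2.09936420e-01] [-1.23761661e-03 -9.99949463e-01 -5.29527076e-04]
```

View pics/s1.png

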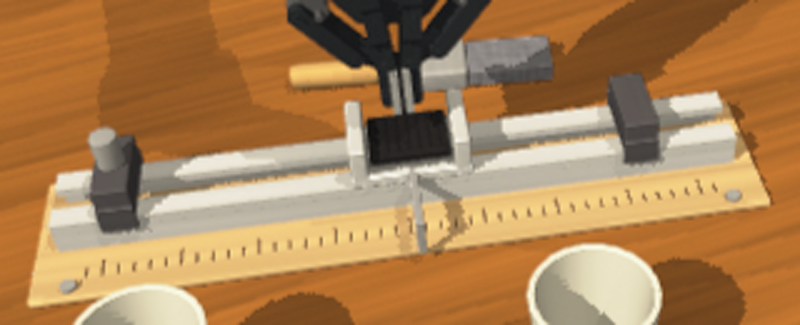

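The tip hangs over the pad, centred between the cheeks (crop (402,105) over pad (408,140)). Now I'll go down.

```bash
python3 -m inch '[[0,1.2,0,-0.1,0,0,0],[0,2.2,0,-0.1,0,0,0],[0,2.6,0,-0.1,0,0,0],[0,3.0,0,-0.1,0,0,0],[0,3.2,0,-0.1,0,0,0]]'; python3 -m inch '[[0,0,0,0,0,0,0],[0,0,0,0,0,0,0]]'
```

```text
time_s: 3.15
eef_pos: [0.5276, -0.0585, 0.2179]
tool_rot: [[-0.002, 0.213, 0.977], [0.001, 0.977, -0.213], [-1.0, 0.0, -0.002]]
wrist_force: [-3.2, 0.7, 5.9]
gripper_width: -0.0002
time_s: 3.4
eef_pos: [0.5276, -0.0585, 0.2181]
tool_rot: [[-0.002, 0.213, 0.977], [0.001, 0.977, -0.213], [-1.0, 0.001, -0.002]]
wrist_force: [-3.4, 0.1, 5.7]
gripper_width: -0.0004
```

```bash
python3 -m inch '[[0,0.2,0,0,0,0,0],[0,0.5,0,0,0,0,0],[0,0.5,0,0,0,0,0],[0,0.5,0,0,0,0,0]]'
```

```text
time_s: 3.9
eef_pos: [0.5276, -0.0587, 0.2153]
tool_rot: [[-0.001, 0.213, 0.977], [0.002, 0.977, -0.213], [-1.0, 0.002, -0.002]]
wrist_force: [-7.2, 1.1, 19.4]
gripper_width: 0.0005
```

```bash
python3 -m inch '[[0,-0.1,-0.6,-0.1,0,0,0],[0,-0.1,-1.5,-0.1,0,0,0],[0,-0.1,-2.5,-0.1,0,0,0],[0,-0.1,-3.5,-0.1,0,0,0],[0,-0.1,-4.5,-0.1,0,0,0]]'
```

```text
time_s: 4.53
eef_pos: [0.5177, -0.1019, 0.2154]
tool_rot: [[0.001, 0.212, 0.977], [0.002, 0.977, -0.212], [-1.0, 0.002, 0.0]]
wrist_force: [-3.5, 1.6, 12.7]
gripper_width: -0.0001
```

```bash
python3 -m inch '[[0,0,-1,0,0,0,0],[0,0,-2,0,0,0,0],[0,0,-3,0,0,0,0],[0,0,-4,0,0,0,0],[0,0,-5,0,0,0,0]]'
python3 - <<'E'
from h import *
im=get_image("top")[:,:,::-1]
cv2.imwrite("pics/t2.png",cv2.resize(im[200:350,340:540],None,fx=4,fy=4,interpolation=cv2.INTER_CUBIC))
E
```

```text
time_s: 5.15
eef_pos: [0.507, -0.151, 0.2154]
tool_rot: [[0.001, 0.212, 0.977], [0.002, 0.977, -0.212], [-1.0, 0.002, 0.0]]
wrist_force: [-3.6, 2.1, 13.4]
gripper_width: 0.0001
```

View pics/t2.png

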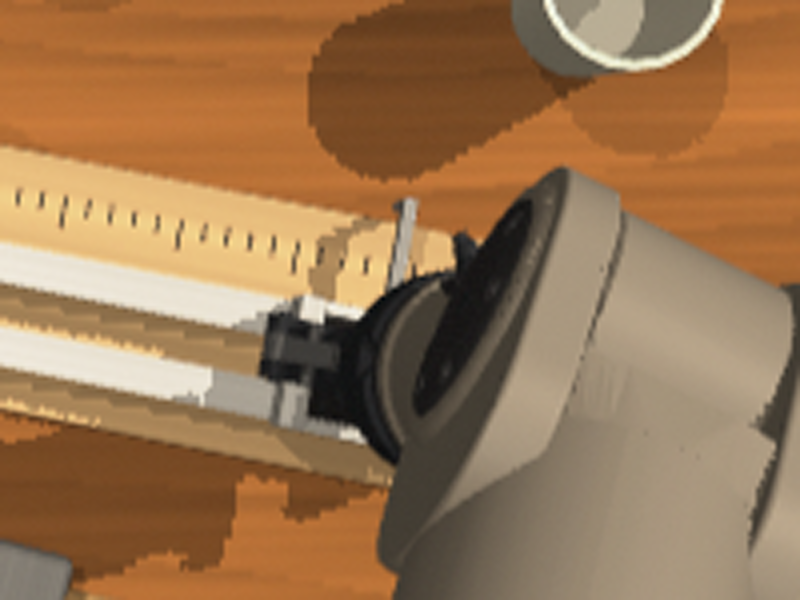

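The carriage follows: the feeler tip moved from (183,158) to (408,202), roughly 90 mm. About 46 mm remain.

```bash
python3 -m inch '[[0,0,-1,0,0,0,0],[0,0,-2,0,0,0,0],[0,0,-3,0,0,0,0],[0,0,-3.7,0,0,0,0],[0,0,-4.0,0,0,0,0]]'; python3 -m inch '[[0,0,-0.2,0,0,0,0],[0,0,-0.4,0,0,0,0]]';  python3 -m inch '[[0,0,-0.2,0,0,0,0],[0,0,-0.3,0,0,0,0]]'
```

```text
time_s: 5.82
eef_pos: [0.4982, -0.1908, 0.2154]
tool_rot: [[0.001, 0.214, 0.977], [0.001, 0.977, -0.214], [-1.0, 0.001, 0.0]]
wrist_force: [-4.1, 2.9, 11.7]
gripper_width: -0.0001
time_s: 6.08
eef_pos: [0.4975, -0.1942, 0.2154]
tool_rot: [[0.001, 0.213, 0.977], [0.001, 0.977, -0.213], [-1.0, 0.001, 0.0]]
wrist_force: [-3.8, 1.2, 12.8]
gripper_width: -0.0002
time_s: 6.32
eef_pos: [0.4972, -0.1959, 0.2154]
tool_rot: [[0.001, 0.212, 0.977], [0.004, 0.977, -0.212], [-1.0, 0.004, -0.0]]
wrist_force: [-3.5, 6.6, 12.7]
gripper_width: 0.0001
```

```bash
python3 -m inch '[[0,0,-0.1,0,0,0,0],[0,0,-0.2,0,0,0,0],[0,0,-0.2,0,0,0,0]]'; python3 -m inch '[[0,0,-0.1,0,0,0,0],[0,0,-0.2,0,0,0,0],[0,0,-0.2,0,0,0,0]]'
python3 - <<'E'
from h import *
im=get_image("scene")[:,:,::-1]
cv2.imwrite("pics/s3.png",cv2.resize(im[200:320,90:290],None,fx=4,fy=4,interpolation=cv2.INTER_CUBIC))
E
```

```text
time_s: 6.7
eef_pos: [0.4972, -0.1964, 0.2154]
tool_rot: [[0.001, 0.211, 0.978], [0.006, 0.978, -0.211], [-1.0, 0.006, -0.001]]
wrist_force: [-3.1, 6.7, 13.7]
gripper_width: 0.0
time_s: 7.08
eef_pos: [0.4972, -0.1969, 0.2154]
tool_rot: [[0.001, 0.21, 0.978], [0.008, 0.978, -0.21], [-1.0, 0.008, -0.001]]
wrist_force: [-2.3, 9.7, 14.8]
gripper_width: -0.0002
```

View pics/s3.png

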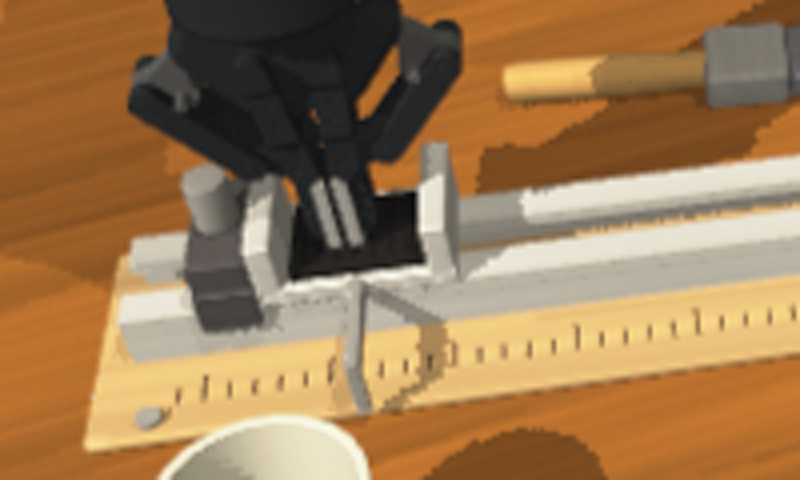

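The carriage rests against the pinned stop (crop (255,270)) and the push force is climbing. I'll ease most of the side load, then lift straight up.

```bash
python3 -m inch '[[0,0,0.1,0,0,0,0],[0,0,0.3,0,0,0,0],[0,0,0.3,0,0,0,0]]'
```

```text
time_s: 7.5
eef_pos: [0.4972, -0.1961, 0.2154]
tool_rot: [[0.001, 0.211, 0.977], [0.005, 0.977, -0.211], [-1.0, 0.005, -0.0]]
wrist_force: [-4.8, 6.0, 13.4]
gripper_width: 0.0001
```

```bash
python3 -m inch '[[0,-0.3,0,0,0,0,0],[0,-0.6,0,0,0,0,0],[0,-1.0,0,0,0,0,0],[0,-1.6,0,0,0,0,0],[0,-3,0,0,0,0,0]]';python3 -m inch '[[0,-3,0,0,0,0,0],[0,-8,0,0,0,0,0],[0,-13,0,0,0,0,0],[0,-16,0,0,0,0,0]]'; python3 -m inch '[[0,0,12,-10,0,0,0],[0,0,24,-20,0,0,0],[0,0,24,-20,0,0,0],[0,0,24,-20,0,0,0],[0,0,24,-20,0,0,0]]'
python3 - <<'E'
from h import *
im=get_image("top")[:,:,::-1]
cv2.imwrite("pics/t4.png",cv2.resize(im[200:350,340:540],None,fx=4,fy=4,interpolation=cv2.INTER_CUBIC))
im=get_image("scene")[:,:,::-1]
cv2.imwrite("pics/s4.png",im)
E
```

```text
time_s: 8.12
eef_pos: [0.4961, -0.1984, 0.2436]
tool_rot: [[-0.002, 0.213, 0.977], [-0.0, 0.977, -0.213], [-1.0, -0.001, -0.002]]
wrist_force: [0.9, -0.3, -0.2]
gripper_width: -0.0002
time_s: 8.62
eef_pos: [0.4966, -0.199, 0.4074]
tool_rot: [[0.005, 0.214, 0.977], [-0.002, 0.977, -0.214], [-1.0, -0.001, 0.005]]
wrist_force: [0.1, -0.5, -0.5]
gripper_width: -0.0002
time_s: 9.25
eef_pos: [0.3511, 0.0801, 0.4046]
tool_rot: [[0.003, 0.214, 0.977], [0.001, 0.977, -0.214], [-1.0, 0.001, 0.002]]
wrist_force: [1.2, 0.5, -0.2]
gripper_width: -0.0002
```

View pics/t4.png

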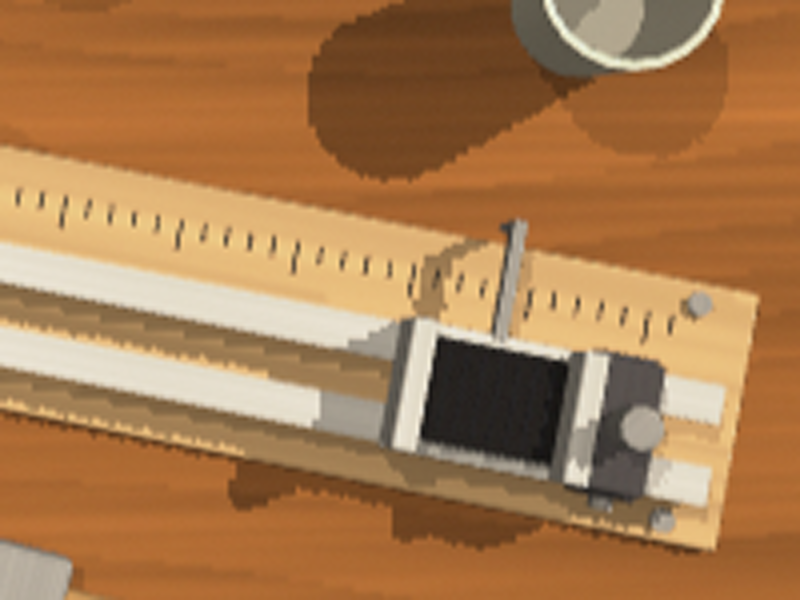

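View pics/s4.png

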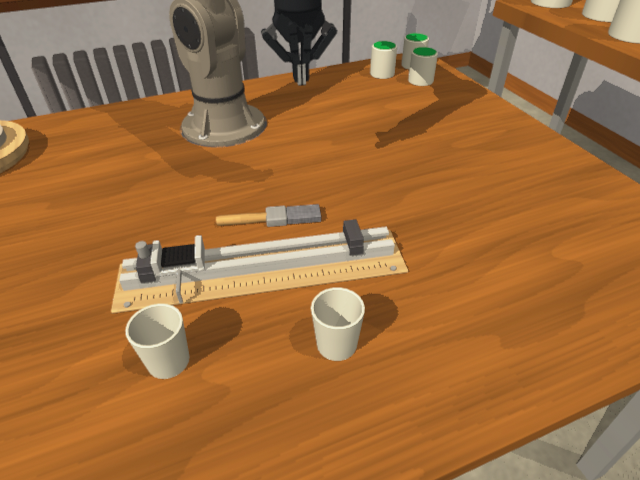

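The carriage cheek's outer edge, (607,353)–(588,487), meets the stop's face. The beakers and brush are where they were. One numeric check of the gap, then I'll hand in.

Run:
```python
from h import *
f=lambda u,v,z:px2w("top",(340+u/4-.375,200+v/4-.375),z)
d=np.array([-.2107,-.9775])
C=np.mean([f(*p,.062) for p in((415,319),(388,447),(608,353),(588,487))],0)
print("feeler moved",(f(518,222,.039)-f(183,158,.039))[:2]@d,"carr->stop",([.48713,-.24346]-C[:2])@d)
a=cv2.imread("pics/scene0.png").astype(int);b=cv2.imread("pics/s4.png").astype(int)
D=abs(a-b).max(2)>40
print("diff beakers/brush",D[300:380,120:200].sum(),D[285:365,305:370].sum(),D[200:230,210:325].sum())
finish_job()
```

```text
feeler moved 0.13931505885246873 carr->stop 0.051933126987922656
diff beakers/brush 28 0 33
the job is handed in; nothing more can be done
```

The carriage now rests against the pinned stop, and I handed the job in at about 9.4 s. I pressed the pad fully down with the closed fingertips and held it down with about 13 N. I slid the carriage along the rail until the push force rose to about 10 N, eased that to about 6 N, and lifted straight up so the brake could grip.

**Final position:** in the last top picture, the carriage and stop centres measure 51.9 mm apart, against 52 mm for contact. The feeler moved 139 mm, as planned.

**Robot:** it was clear of everything, with wrist force near zero.

**Beakers and brush:** they look unmoved. A before/after comparison showed no changed pixels around one beaker, but 28 around the other and 33 around the brush. I think these come from the carriage and its shadow, but I did not check further.

**Not measured:** I did not measure the pad's height after release. I only know that the fingers had left it and that the carriage stayed at the stop.

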